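# Find a weighted lever arm's balance point and lay it on a one-post rest

## Task

The steel lever arm in the two-cheek rack has a ballast slug fixed somewhere inside it. Find where it balances by small, gentle trial lifts along its length, then lift it there and lay it across the one-post rest, in the saddle, so that it lies level and at rest on that saddle alone. Never let it tip clearly out of level, set it down gently, and leave the other things on the bench where they are.

Things in the scene. Friction and masses are not known exactly. Their poses are not given: they have to be found in the camera images.
- lever_centre (a point): Middle (half-way along, across and up) of the lever arm: a plain closed steel tube 340 mm long (x axis), 20 wide (y), 50 high (z), black end plugs, on its narrow side. With the unseen slug it weighs 0.75 to 0.86 kg; it balances at a point on this x axis up to 90 mm either side of the middle. Held off that point it may tip or slip in the fingers; keep it within 0.2 rad of level.
- rack: Fixed grey rack in which the arm starts, origin at the centre of its underside on the bench, x along the arm. Base plate 290 x 60 x 8 mm and two notched cheeks 18 mm thick, centred 128 mm either side of the origin; notches 26 mm wide, floor at 35 mm height, lips up to 47 mm. Between the cheeks the arm is free on both sides.
- rest_saddle (a point): Centre of the saddle floor of the fixed one-post rest, 90 mm above the bench. Short U notch, open along x: floor 20 mm long (x), 26 mm between lips (y), lips 10 mm high, 12 thick. The arm lies along the saddle's x, either way round, and stays only if its balance point is over the 20 mm floor. 20 mm post on a 110 x 110 x 10 mm plate. More than 25 N on the rest is too much.
- file: Loose flat file with a wooden handle, 280 x 24 x 24 mm, a bystander; origin at the centre of its underside.
- nut_m16: Loose steel hexagon nut 26 mm across, 12 mm high, a bystander; origin at the centre of its underside.
- v_block: Loose steel V-block 50 x 60 x 40 mm, a bystander; origin at the centre of its underside.
- collet_0: Loose steel collet, 29 mm diameter, 32 mm high, a bystander; origin at the centre of its underside.
- calliper: Loose steel calliper, 200 x 51 x 8 mm, a bystander; origin at the centre of its underside.
- screwdriver_yellow: Loose screwdriver, 170 mm long, 27 mm thick handle, a bystander; origin at the centre of its underside.

How it is judged:
By the outcome, as a careful person would: the job done as asked, in the order asked, and still so for the second after the job is handed in, with the robot touching nothing.
It also fails if it takes over 67 s, if anything falls off the work surface, if the arm or the gripper's body presses on something with over 40 N, if the wrist force passes 120 N, or if a joint passes its speed limit or range.

## Robot

A 6-joint arm with a two-finger parallel gripper is mounted at the origin on a cart in front of the work surface, level with it; the furniture and walls round the work are solid. World frame = base frame: x ahead of the robot, y to its left, z up, the work surface at z = 0. Lengths are in m, angles in rad, forces in N, time in s.
With the tool pointing down it reaches from about 0.4 to 0.925 m from the base axis. Payload 12.5 kg.
Tool frame: the origin (TCP) lies at the very end of the fingers, on their centre line; the grasp point (between the pads) lies 19 mm behind it; y points along the fingers, z is the direction in which the jaws open and shut, and the axes are right-handed (so a half turn about y gives the same grasp; the last joint's range is limited). The gripper opens to 95 mm and grips with 3 to 60 N. Pads are 20 mm wide; open, the fingers measure 119 mm over their backs; the gripper's body (75 mm by 180 mm) begins 59 mm behind the grasp point.
Start: joints at [-1.247, 0.491, 1.559, -0, 1.092, -0.106], TCP at [0.26, -0.568, 0.215] pointing down, gripper open.
Joint ranges: [-3.1, 3.1], [-0.84, 2.19], [0.05, 2.79], [-1.13, 4.28], [0.06, 2.93], [-2.69, 2.69]. Speed limits (rad/s): [2.22, 2.22, 2.79, 3.14, 3.14, 3.14].

## Interface

Orientations are given as a rotation vector (axis times angle).
In Python, from bench import robot, grab_frame, camera_params gives the robot as it stands.
- The arm moves only by the shell command python3 -m crank 'ROWS'. ROWS is JSON, a list of rows, each a list of 7 numbers: the finger opening in cm, from 0 to 9.51, then the shift along the world's x, y, z in cm, then the turn, a rotation vector about the world's x, y, z in degrees. A call has 1 to 20 rows; each row is the pose to reach, as a shift and turn from the pose commanded when the call began; what a row does not reach only later rows make up. A row lasts 1/8 s, in which the tool goes at most 62.5 mm and 10.7 degrees, less where a joint would pass 70% of its speed; a pose out of reach is approached as far as the arm can. A call with a gripper value outside its range is refused whole. The fingers move at their own pace and stop on an object; the grip force is fixed at half the most. Time passes only in rows, so rows that repeat a pose let the fingers close. It gives the time, the measured TCP pose, the force and the opening at its end, in the units of the state.
- robot.get_state(): the state, without advancing time (a new reading comes with each control period).
- grab_frame(name): name is "scene" or "top" or "wrist"; returns (picture, depth): 400x640x3 uint8, blue, green, red; 400x640 float32, m along the optical axis (not along the pixel's ray), 0 where there is no reading.
- camera_params(name): a dict with "intrinsics" (3x3 intrinsics, pixels), "camera_from_world" (4x4, takes a point from world to camera coordinates); the wrist camera has in their place "mount" (4x4, takes a point from camera to tool coordinates, whose origin is the TCP and whose axes are the tool frame's). Camera axes: x right, y up, looking along -z (the intrinsics and any distortion apply to the point x, -y, -z); pixel columns grow to the right and rows downward; lengths in m; the calibration is good to about 2 mm. A picture is of the moment at which its call begins: read the wrist's pose just before it. camera_params takes no time and is no camera call.
- robot.finish_job(): hands the job in, once; it reports no verdict.
The state is a dict: "clock": time; "q": joint angles; "qvel": joint speeds; "effort": joint torques, N m; "position": TCP position; "tcp_rot": TCP orientation; "ft_force": force on the tool from outside, world axes, zero at the start; "torque": the same for the moment, N m; "gripper_width": finger opening in m.
Only numpy, scipy, OpenCV 4.12 (cv2) and the standard library are available. Lean on these libraries where they do the work, as an engineer would, in place of code of your own. Each camera call takes 0.05 s, during which the arm holds its last target.

## Working session

There is one attempt and no reset: what is moved stays moved. The work goes in short steps, Python scripts to look and compute and a shell command to move; the robot and the scene stay as the last step left them, time stands still between calls to the robot, and variables do not carry over. Pictures are saved under pics/ and viewed, and the job is handed in when it is done.

```bash
ls; mkdir -p pics
python3 - <<'E'
from bench import robot, grab_frame, camera_params
import cv2,numpy as np
print(robot.get_state())
for n in("scene","top"):
    im,d=grab_frame(n); cv2.imwrite(f"pics/{n}0.png",im); np.save(f"pics/{n}0.npy",d)
    p=camera_params(n); print(n,p)
print(camera_params("wrist"))
E
```

```text
pics
{'clock': 0.0, 'q': array([-1.24660144e+00,  4.91546152e-01,  1.55944140e+00,  7.54433945e-06,
        1.09168611e+00, -1.05633456e-01]), 'qvel': array([-0.00016288, -0.00027818,  0.00033457, -0.00059039, -0.0003626 ,
        0.0009868 ]), 'effort': array([ 4.32770103e-03, -6.12636209e+01, -2.58183557e+01,  6.94552856e-02,
        4.82348702e-02, -1.18671992e-04]), 'position': array([ 0.26037434, -0.56792152,  0.21407285]), 'tcp_rot': array([-0.4331685 ,  1.98500539, -1.98282188]), 'ft_force': array([ 0.32094765, -0.53376186,  0.44146851]), 'torque': array([-0.00582639,  0.03494047,  0.00026156]), 'gripper_width': 0.09530065566777376}
scene {'intrinsics': array([[507.54428637,   0.        , 315.71775928],
       [  0.        , 507.54428637, 190.9175009 ],
       [  0.        ,   0.        ,   1.        ]]), 'camera_from_world': array([[-0.56935848, -0.82199796,  0.01225856,  0.45053317],
       [ 0.63409523, -0.4296193 ,  0.6429234 , -0.35536427],
       [-0.52321521,  0.37382699,  0.76583237, -0.85399441],
       [ 0.        ,  0.        ,  0.        ,  1.        ]])}
top {'int
[... 348 characters left out ...]
5e-01],
       [-4.46289604e-02,  2.50852285e-04,  9.99003600e-01,
        -1.05089931e+00],
       [ 0.00000000e+00,  0.00000000e+00,  0.00000000e+00,
         1.00000000e+00]])}
{'intrinsics': array([[358.53114539,   0.        , 324.47676792],
       [  0.        , 358.53114539, 194.87404375],
       [  0.        ,   0.        ,   1.        ]]), 'mount': array([[-1.57054292e-03, -9.66499829e-01, -2.56662452e-01,
        -7.21188709e-02],
       [ 4.43209697e-04,  2.56662070e-01, -9.66501105e-01,
        -1.70508013e-01],
       [ 9.99998668e-01, -1.63168675e-03,  2.52632994e-05,
         4.07287169e-04],
       [ 0.00000000e+00,  0.00000000e+00,  0.00000000e+00,
         1.00000000e+00]])}
```

View pics/scene0.png

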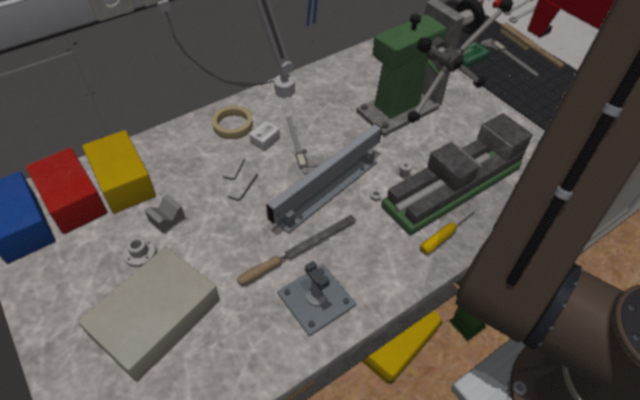

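View pics/top0.png

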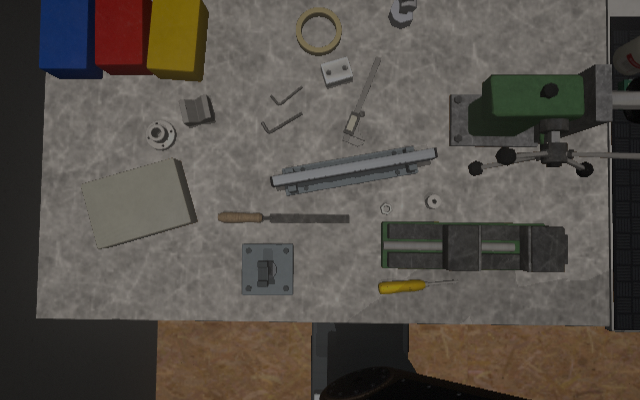

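The top view shows the lever running from about (272,182) to (436,153), with the file below it and the rest plate around (267,268). I'll enlarge the crops next.

```bash
cat > h.py <<'E'
import numpy as np,cv2
from bench import robot, grab_frame, camera_params
from scipy.spatial.transform import Rotation as R
def world(n,d,T=None):
    """HxWx3 world points"""
    p=camera_params(n);K=p["intrinsics"]
    v,u=np.mgrid[0:d.shape[0],0:d.shape[1]]
    X=np.stack([(u-K[0,2])/K[0,0]*d,-(v-K[1,2])/K[1,1]*d,-d],-1)
    if T is None: T=np.linalg.inv(p["camera_from_world"])
    return X@T[:3,:3].T+T[:3,3]
def ray(n,u,v,z,T=None):
    p=camera_params(n);K=p["intrinsics"]
    if T is None: T=np.linalg.inv(p["camera_from_world"])
    r=T[:3,:3]@np.array([(u-K[0,2])/K[0,0],-(v-K[1,2])/K[1,1],-1]);o=T[:3,3]
    return o+r*(z-o[2])/r[2]
def wristT(s):
    M=np.eye(4);M[:3,:3]=R.from_rotvec(s["tcp_rot"]).as_matrix();M[:3,3]=s["position"]
    return M@camera_params("wrist")["mount"]
def crop(im,x0,y0,x1,y1,k,f): cv2.imwrite(f,cv2.resize(im[y0:y1,x0:x1],None,fx=k,fy=k,interpolation=cv2.INTER_CUBIC))
E
python3 - <<'E'
from h import *
im=cv2.imread("pics/top0.png");d=np.load("pics/top0.npy")
crop(im,255,130,455,220,4,"pics/t_lever.png");crop(im,210,200,360,310,5,"pics/t_rest.png")
P=world("top",d)
def fit(m,name):
    Q=P[m]; r=cv2.minAreaRect((Q[:,:2]*1000).astype(np.float32)); print(name,m.sum(),r,Q[:,2].mean(),np.median(Q[:,2]))
v,u=np.mgrid[0:400,0:640]
m=(u>255)&(u<455)&(v>130)&(v<215)&(P[...,2]>.07)&(P[...,2]<.1); fit(m,"lever top")
Q=P[m];c=Q[:,:2].mean(0);w,V=np.linalg.eigh(np.cov((Q[:,:2]-c).T));print(c,V[:,1],np.degrees(np.arctan2(*V[::-1,1])))
m=(u>235)&(u<300)&(v>240)&(v<300)&(P[...,2]>.06); fit(m,"saddle")
z=P[255:290,250:285,2]; np.set_printoptions(linewidth=250); print((z*1000).astype(int))
R0=R.from_rotvec(robot.get_state()["tcp_rot"]).as_matrix();print(R0)
E
```

```text
lever top 1748 ((629.343017578125, 85.57857513427734), (20.60662078857422, 339.5373229980469), 10.77318000793457) 0.08397923809350678 0.08427117886167329
[0.62875889 0.08588361] [-0.18633332  0.98248659] 100.73887755760042
saddle 318 ((468.1229248046875, 223.0174560546875), (44.972442626953125, 182.15078735351562), 52.25574493408203) 0.14850286346572508 0.09273751428944793
[[  11   11   10 ...    9    7    9]
 [  10    8   11 ...   11    7 1075]
 [   4    8    8 ...    8   11    8]
 ...
 [   9   10   14 ...   11   14   11]
 [  14    9   10 ...    8   11   16]
 [  13    9    9 ...    9   13   14]]
[[-9.09031223e-01 -3.21701883e-04  4.16727888e-01]
 [-4.16728002e-01  9.22943049e-04 -9.09030759e-01]
 [-9.21792011e-05 -9.99999522e-01 -9.73046231e-04]]
```

Run:
```python
import numpy as np
d=np.load("pics/scene0.npy");print((d>0).mean(),d[280,315])
```

```text
0.9961484375 0.8973586
```

View pics/t_lever.png

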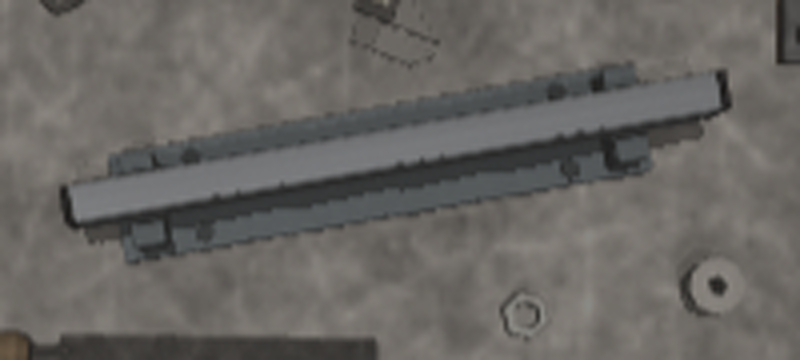

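View pics/t_rest.png

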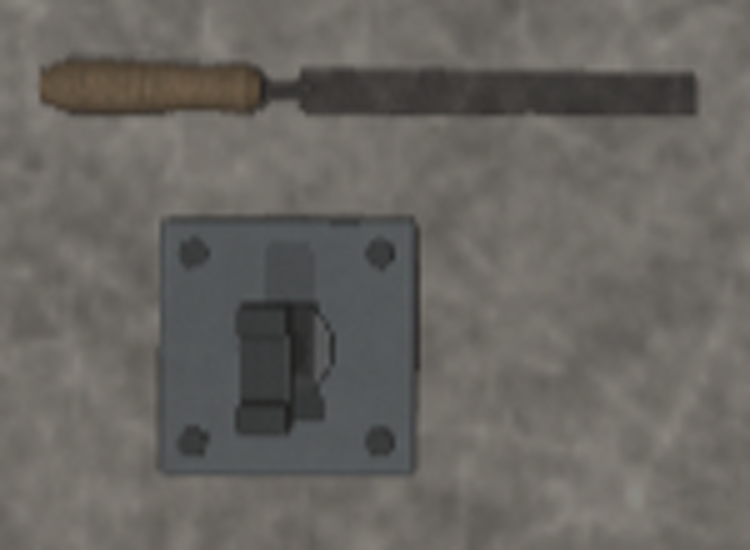

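Run:
```python
from h import *
im=cv2.imread("pics/top0.png");d=np.load("pics/top0.npy");P=world("top",d)
np.set_printoptions(linewidth=250)
z=np.clip(P[254:292,252:284,2]*1000,-99,150).astype(int)
for r in z: print(' '.join('%3d'%a for a in r))
im=cv2.imread("pics/scene0.png");crop(im,260,250,370,340,7,"pics/s_rest.png")
d=np.load("pics/scene0.npy");P=world("scene",d);Q=P[250:320,290:350].reshape(-1,3);Q=Q[(Q[:,2]>.085)&(Q[:,2]<.12)]
print(Q.mean(0),Q.min(0),Q.max(0),len(Q), cv2.minAreaRect((Q[:,:2]*1000).astype(np.float32)))
```

```text
12   7   7  10   8   7   8   7  10  11   9   9   8   7  11  11   8  10   8   7   8  12  10   7   8  10  12   8   5   8   8  14
 10   8  11   9   7   8  10   8   6  12   9   9   7  10   8   9   6  13   5  10  10  10  13  12  13  11   7   9  10   8   9   7
 11  11  10   9  10   5  11   9   8  10   8   9   6   8  10  11   9  10   8  16  13   9  16   6   8  10   5  10  13  12  11   7
  8   5   5  10   7  10   9  10   8  14  11   9   6   9   5  10   6   8   6   9   5   9   9  10  10  12   7  10   8  12   8  11
  9  11   6  12  12  11  10  11  11   6   9   7   6  10   7  11   7   9  13  10   7   8   9  10  11   9   6   8  10   7  10   9
 11  10  13   9   8  11   6  11   9   8   6  12  10   6   3   6   9  11  10  10  12  10  11   6   8   9   9  11   8   6   7  10
 10  10   8  10   7  10  83  83  82  82  84  84  83  84  87  86  81  13  11  11  10   9  10   9   7  11   8   8   9  10   9  10
 12   9  13  14  11   8  95 102  98  99  97 101 100 100  99  96  78  20  19  16   6  12   6   7   7   7  11  10   8   9   7   4
  8   7   9  10  11  97  97 103  95 101 103  99  99  99  98  99  83  20  17  
[... 3273 characters left out ...]
9  12  12   8   9  13   9  12   8   8  12   8   6   7   8   9  10   8  10  11   7  10  11   9   9   8  11
  9   9   9   8  11  12  10   6  13   5  11   9  12   8  13  10  11  10  10   8  12  11  10  12   8   7   9  12   9  11   9  13
  6  11   6   6   6  10   9   7   9  12   8  11  10  10   8  11  12  14  10  11  11  10   8  12  10   8  10  13   8  12  10  11
  8   9  13   8  10   9  10   5  12   9  10  13   9   8   6   8   5   8   8   9  11   8   8  11   8   6   9  11  10   5  10   9
[0.41091684 0.26389684 0.09447804] [0.38588892 0.25223761 0.0850383 ] [0.43677982 0.27371985 0.10482451] 346 ((411.355224609375, 263.00848388671875), (50.92073059082031, 21.36464500427246), 0.21642309427261353)
```

Run:
```python
from h import *
d=np.load("pics/top0.npy");P=world("top",d)
for y in range(0,320,16): print('%3d'%y,' '.join('%4d'%np.clip(np.percentile(P[y:y+16,x:x+20,2],98)*1000,-99,999) for x in range(40,640,20)))
def w(u,v): return P[v,u].round(3)
for n,u,v in (("visetop",460,245),("vise end",550,245),("drill",540,100),("handle",506,156),("handle2",585,168),("block",140,205),("blockcorner",188,235)): print(n,w(u,v))
# saddle floor/lips from top
v,u=np.mgrid[0:400,0:640];z=P[...,2]
box=(u>245)&(u<285)&(v>250)&(v<295)
for lo,hi,nm in((.085,.0935,"floor"),(.094,.106,"lips")):
    Q=P[box&(z>lo)&(z<hi)&(u<268)];print(nm,Q.mean(0),cv2.minAreaRect((Q[:,:2]*1000).astype(np.float32)))
Q=P[(u>235)&(u<300)&(v>240)&(v<300)&(z>.006)&(z<.015)];print("plate",cv2.minAreaRect((Q[:,:2]*1000).astype(np.float32)))
```

```text
0   84   84   83   84   83   83   84   83   75    4    3    3    3   26   27    3    4   73  109    3    4    3    3    2    3    4    3    3    3    0
 16   83   83   84   84   84   83   85   84   68    4    3    3   27   27   27   24    3   38   40    3    4    3    3    3    3    3    3    3    2    2
 32   83   83   83   84   84   83   83   84   56    3    3    3   25   27   28   22    3    3    3    3    4    3    3    3    4    3    4    3    3   87
 48   84   84   83   84   84   84   84   83   43    4    3    3    3   26   33   34    6    3    3    3    3    3    3    4    3    3    3    3   26   87
 64   82   83   79   78   77   82   83   82   34    3    3    4    3    4   36   34    7    3    4    4    3    4  238  239  239  239  239  260  260  216
 80    2    3    3    3    3    4    4   11   27    3    4    3    5    4   33   14    7    4    4    4   19   20  239  240  240  273  241  260  261  226
 96    3    4    3    2    3    4    5   41   42    3    3    5    6    4    4    6    6    3    3    3   28   92  239  241  241  266  240  260  261  227
112    3    3    2    3 
[... 1881 characters left out ...]
4    3    4    3    3    3    3    4    4    3    4    3    4    4    4    3    3    3    3    3
visetop [ 0.476 -0.121  0.111]
vise end [ 0.478 -0.295  0.111]
drill [ 0.73 -0.22  0.24]
handle [ 0.625 -0.138  0.305]
handle2 [ 0.628 -0.361  0.117]
block [0.546 0.521 0.058]
blockcorner [0.484 0.436 0.001]
floor [0.41454051 0.26361552 0.08941145] ((417.39923095703125, 264.324462890625), (44.43984603881836, 19.531871795654297), 0.9306855201721191)
lips [0.41392121 0.26333791 0.09901005] ((414.5206298828125, 263.71746826171875), (49.14483642578125, 20.039257049560547), 1.1059569120407104)
plate ((414.78009033203125, 263.74334716796875), (109.0748291015625, 107.67375183105469), 0.8870109915733337)
```

View pics/s_rest.png

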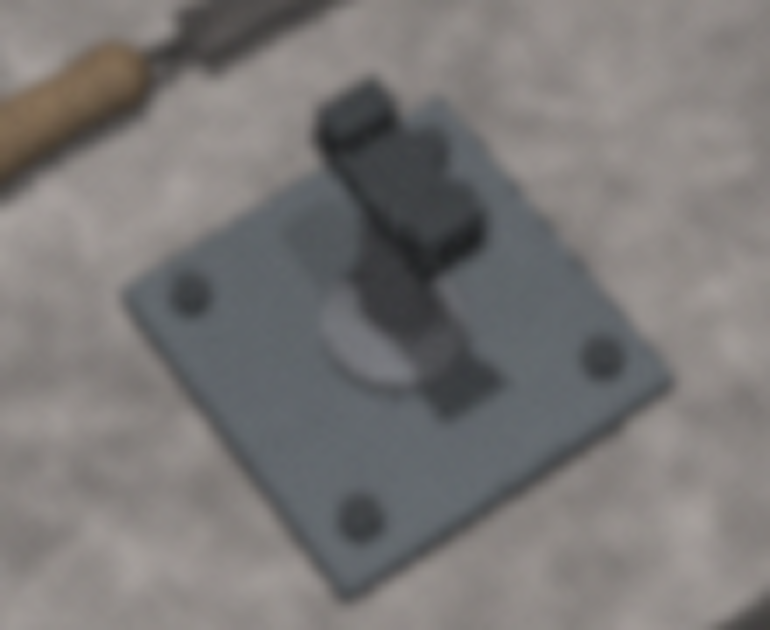

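```bash
python3 -m crank '[[9.5,7,16,0,0,0,26],[9.5,14,31,0,0,0,50],[9.5,21,46.8,0,0,0,76.1],[9.5,21,46.8,0,0,0,76.1],[9.5,21,46.8,0,0,0,76.1],[9.5,21,46.8,0,0,0,76.1],[9.5,21,46.8,0,0,0,76.1],[9.5,21,46.8,0,0,0,76.1],[9.5,21,46.8,0,0,0,76.1],[9.5,36.9,65.4,0,0,0,76.1],[9.5,36.9,65.4,0,0,0,76.1],[9.5,36.9,65.4,0,0,0,76.1],[9.5,36.9,65.4,0,0,0,76.1],[9.5,36.9,65.4,0,0,0,76.1],[9.5,36.9,65.4,0,0,0,76.1]]'
python3 - <<'E'
from h import *
s=robot.get_state();im,d=grab_frame("wrist");cv2.imwrite("pics/w1.png",im);np.save("pics/w1.npy",d)
print(s)
T=wristT(s);P=world("wrist",d,T);z=P[...,2]
m=(z>.078)&(z<.092)&(abs(P[...,0]-.629)<.08);Q=P[m];print(Q.mean(0),cv2.minAreaRect((Q[:,:2]*1000).astype(np.float32)))
E
```

```text
clock: 1.98
position: [0.629, 0.085, 0.2141]
tcp_rot: [-1.293, 1.071, -1.07]
ft_force: [-0.2, -0.2, 0.2]
gripper_width: 0.0951
{'clock': 1.975, 'q': array([ 3.03742540e-02,  5.05908751e-01,  1.53340034e+00, -3.04426237e-04,
        1.10356339e+00, -1.56351716e-01]), 'qvel': array([-1.85418027e-02, -1.73629246e-02,  1.09968995e-02, -4.55572966e-05,
       -3.88590065e-03,  1.43017586e-03]), 'effort': array([ 1.37283370e+00, -6.14519691e+01, -2.66033256e+01,  1.13859039e-01,
        3.41434800e-02,  2.87064031e-02]), 'position': array([0.62897532, 0.08496702, 0.21408175]), 'tcp_rot': array([-1.29288085,  1.07126738, -1.06995777]), 'ft_force': array([-0.21531018, -0.23721652,  0.21898071]), 'torque': array([-0.02666739, -0.09128422, -0.04294393]), 'gripper_width': 0.09510042887458967}
[0.6241294  0.10804156 0.08515147] ((629.970947265625, 77.57128143310547), (20.023109436035156, 304.41741943359375), 10.852015495300293)
```

View pics/w1.png

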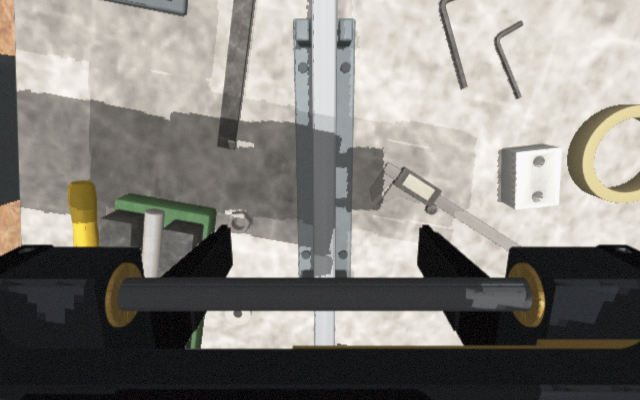

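The wrist view shows the lever at column 325, centred between the fingertips at (228,232) and (422,232). The calliper, nut and file are clear of them. I'll lower and close at mid-length.

```bash
python3 -m crank '[[5,0,0,-5,0,0,0],[5,0,0,-10,0,0,0],[5,0,0,-14,0,0,0],[5,0,0,-16.3,0,0,0],[5,0,0,-16.3,0,0,0]]'
python3 -m crank '[[0,0,0,0,0,0,0],[0,0,0,0,0,0,0],[0,0,0,0,0,0,0],[0,0,0,0,0,0,0],[0,0,0,0,0,0,0],[0,0,0,0,0,0,0]]'
cat > ft.py <<'E'
from h import *
import sys
N=int(sys.argv[1]) if len(sys.argv)>1 else 6
F=[];M=[]
for i in range(N):
    grab_frame("wrist"); s=robot.get_state();F.append(s["ft_force"]);M.append(s["torque"])
F=np.array(F);M=np.array(M)
a=np.array([-.1865,.9825,0]);n=np.array([.9825,.1865,0])
if len(sys.argv)>2: a=np.array([0,1,0]);n=np.array([1,0,0])
print("clk",s["clock"],"pos",s["position"].round(4),"gw",s["gripper_width"].round(4))
print("F",F.mean(0).round(2),F.std(0).round(2),"M",M.mean(0).round(3),M.std(0).round(3),"M.n",(M.mean(0)@n).round(3),"M.a",(M.mean(0)@a).round(3))
E
python3 ft.py 6
```

```text
clock: 2.65
position: [0.6284, 0.0845, 0.0507]
tcp_rot: [-1.293, 1.073, -1.07]
ft_force: [0.2, -0.2, -0.3]
gripper_width: 0.0526
clock: 3.4
position: [0.6292, 0.0858, 0.0523]
tcp_rot: [-1.292, 1.07, -1.07]
ft_force: [-4.0, -1.6, 7.3]
gripper_width: 0.0201Traceback (most recent call last):
  File "ft.py", line 10, in <module>
    print("clk",s["clock"],"pos",s["position"].round(4),"gw",s["gripper_width"].round(4))
                                                             ^^^^^^^^^^^^^^^^^^^^^^^^
AttributeError: 'float' object has no attribute 'round'
```

```bash
sed -i 's/s\["gripper_width"\].round(4)/round(s["gripper_width"],4)/' ft.py; python3 ft.py 4
```

```text
clk 3.9 pos [0.6292 0.0858 0.0523] gw 0.02
F [-3.45 -0.63  6.75] [0.14 0.52 0.22] M [-0.226  0.599  0.002] [0.01  0.045 0.03 ] M.n -0.11 M.a 0.63
```

```bash
python3 -m crank '[[0,0,0,0.2,0,0,0],[0,0,0,0.4,0,0,0],[0,0,0,0.4,0,0,0],[0,0,0,0.4,0,0,0]]'; python3 ft.py 4
```

```text
clock: 4.4
position: [0.6292, 0.0859, 0.0554]
tcp_rot: [-1.292, 1.071, -1.07]
ft_force: [-0.8, 0.5, -6.5]
gripper_width: 0.0196
clk 4.6 pos [0.6294 0.0858 0.0555] gw 0.0199
F [-0.58  0.09 -7.12] [0.29 0.73 0.23] M [ 0.439  0.035 -0.047] [0.03  0.022 0.03 ] M.n 0.438 M.a -0.047
```

Trial 1 at mid-length gave a moment of about 0.44 N·m at about 7 N. That puts the balance point roughly 60–70 mm toward the −y end. I'll set it back down and try at −65 mm.

```bash
python3 -m crank '[[0,0,0,-0.2,0,0,0],[0,0,0,-0.35,0,0,0],[0,0,0,-0.35,0,0,0],[4.5,0,0,-0.35,0,0,0],[4.5,0,0,-0.35,0,0,0],[4.5,0,0,-0.35,0,0,0],[4.5,0.4,-2.1,-0.35,0,0,0],[4.5,0.8,-4.3,-0.35,0,0,0],[4.5,1.21,-6.4,-0.35,0,0,0],[4.5,1.21,-6.4,-0.3,0,0,0],[4.5,1.21,-6.4,-0.3,0,0,0]]'; python3 ft.py 4
python3 - <<'E'
from h import *
im,d=grab_frame("top");cv2.imwrite("pics/top2.png",im);np.save("pics/top2.npy",d);crop(im,255,120,455,230,4,"pics/t2.png")
E
```

```text
clock: 5.98
position: [0.6415, 0.0216, 0.0527]
tcp_rot: [-1.292, 1.071, -1.071]
ft_force: [0.1, -0.3, -0.1]
gripper_width: 0.045
clk 6.175 pos [0.6414 0.0224 0.0527] gw 0.045
F [-0.15  0.19 -0.18] [0.47 0.47 0.45] M [-0.014 -0.085  0.013] [0.049 0.021 0.038] M.n -0.03 M.a -0.08
```

View pics/t2.png

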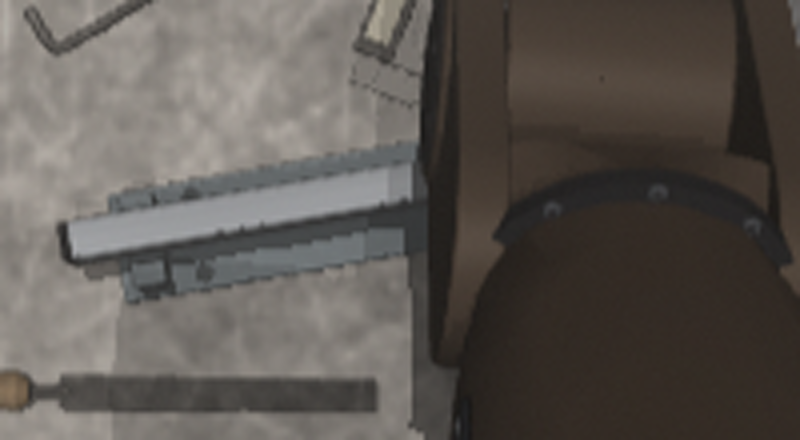

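The lever is still seated in the rack and the left notch looks unchanged. Next is trial lift 2.

```bash
python3 -m crank '[[0,0,0,0,0,0,0],[0,0,0,0,0,0,0],[0,0,0,0,0,0,0],[0,0,0,0,0,0,0],[0,0,0,0,0,0,0],[0,0,0,0.2,0,0,0],[0,0,0,0.4,0,0,0],[0,0,0,0.4,0,0,0],[0,0,0,0.4,0,0,0]]'; python3 ft.py 8
```

```text
clock: 7.35
position: [0.6414, 0.0218, 0.0564]
tcp_rot: [-1.292, 1.071, -1.07]
ft_force: [-0.4, 0.1, -7.7]
gripper_width: 0.0203
clk 7.75 pos [0.6416 0.0218 0.0567] gw 0.0198
F [-0.07 -0.02 -7.79] [0.41 0.46 0.33] M [ 0.029 -0.104  0.007] [0.03  0.012 0.029] M.n 0.009 M.a -0.107
```

```bash
python3 ft.py 14;  python3 -m crank '[[0,0,0,-0.2,0,0,0],[0,0,0,-0.35,0,0,0],[0,0,0,-0.35,0,0,0],[4.5,0,0,-0.35,0,0,0],[4.5,0,0,-0.35,0,0,0],[4.5,0,0,-0.35,0,0,0],[4.5,0.05,-0.25,-0.35,0,0,0],[4.5,0.09,-0.5,-0.3,0,0,0],[4.5,0.09,-0.5,-0.3,0,0,0]]'; python3 ft.py 20
```

```text
clk 8.45 pos [0.6416 0.0219 0.0566] gw 0.0197
F [-0.08  0.09 -7.65] [0.42 0.49 0.5 ] M [ 0.041 -0.104 -0.003] [0.029 0.029 0.041] M.n 0.021 M.a -0.11
clock: 9.57
position: [0.6425, 0.0166, 0.0537]
tcp_rot: [-1.292, 1.07, -1.071]
ft_force: [0.2, -0.1, 1.1]
gripper_width: 0.0454
clk 10.575 pos [0.6425 0.0168 0.0537] gw 0.0452
F [ 0.02 -0.06  0.14] [0.43 0.46 0.52] M [ 0.001 -0.111  0.001] [0.031 0.033 0.027] M.n -0.019 M.a -0.11
```

```bash
python3 -m crank '[[4.5,0,0,-0.15,0,0,0],[0,0,0,-0.15,0,0,0],[0,0,0,-0.15,0,0,0],[0,0,0,-0.15,0,0,0],[0,0,0,-0.15,0,0,0],[0,0,0,-0.15,0,0,0],[0,0,0,0,0,0,0],[0,0,0,0.2,0,0,0],[0,0,0,0.35,0,0,0],[0,0,0,0.35,0,0,0]]'; python3 ft.py 20
python3 - <<'E'
from h import *
im,d=grab_frame("scene");cv2.imwrite("pics/s3.png",im)
s=robot.get_state();im,d=grab_frame("wrist");cv2.imwrite("pics/w3.png",im);np.save("pics/w3.npy",d)
P=world("wrist",d,wristT(s))
c=np.array([.6293,.0856]);a=np.array([-.1865,.9825]);n=np.array([.9825,.1865])
t=(P[...,:2]-c)@a;q=(P[...,:2]-c)@n
m=(abs(q)<.008)&(P[...,2]>.07)&(P[...,2]<.11)&(t>-.02)
print(np.polyfit(t[m],P[m][:,2],1),m.sum(),t[m].max())
E
```

```text
clock: 11.82
position: [0.6424, 0.0169, 0.0572]
tcp_rot: [-1.292, 1.07, -1.07]
ft_force: [-0.6, -1.2, -8.2]
gripper_width: 0.0198
clk 12.825 pos [0.6424 0.0168 0.0572] gw 0.0197
F [ 0.04  0.08 -7.78] [0.54 0.57 0.55] M [-0.001 -0.1    0.003] [0.033 0.027 0.024] M.n -0.02 M.a -0.098
[0.00094421 0.09036681] 6910 0.035518571742655956
```

View pics/s3.png

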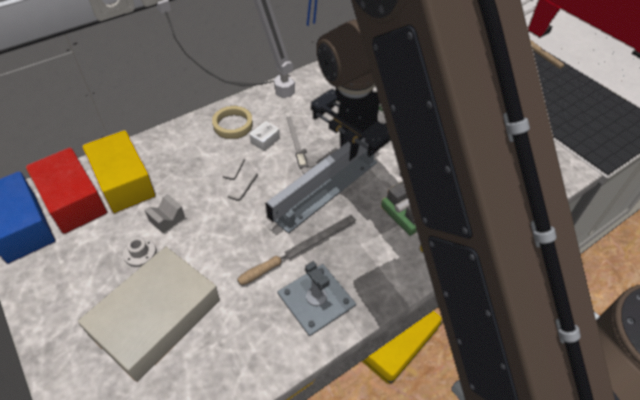

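Trial 3 at −70 mm: the moment is unchanged from the unloaded reading, the load is 7.8 N and the slope is about 0.001. The scene picture shows the arm level over the rack, so this is the balance point. I'll carry it to hover above the rest.

```bash
python3 -m crank '[[0,0,0,0.6,0,0,0],[0,0,0,1.8,0,0,0],[0,0,0,3.4,0,0,0],[0,-0.6,0.6,5,0,0,0],[0,-2,2.1,6.8,0,0,-1],[0,-3.6,3.9,8.4,0,0,-2],[0,-5.4,5.8,9.4,0,0,-3],[0,-7.2,7.8,10,0,0,-4],[0,-9,9.7,10,0,0,-5],[0,-10.8,11.6,10,0,0,-6],[0,-12.6,13.6,10,0,0,-7],[0,-14.4,15.5,10,0,0,-8],[0,-16.2,17.4,10,0,0,-9],[0,-18,19.4,10,0,0,-10],[0,-19.6,21.1,10,0,0,-10],[0,-21,22.6,10,0,0,-10],[0,-22,23.7,10,0,0,-10],[0,-22.6,24.3,10,0,0,-10],[0,-22.9,24.6,10,0,0,-10],[0,-22.9,24.6,10,0,0,-10]]'
python3 - <<'E'
from h import *
s=robot.get_state();im,d=grab_frame("wrist");cv2.imwrite("pics/w4.png",im);np.save("pics/w4.npy",d);np.save("pics/w4T.npy",wristT(s))
print(s["clock"],s["position"],s["ft_force"],s["torque"],s["gripper_width"]);print(R.from_rotvec(s["tcp_rot"]).as_matrix().round(4))
im,d=grab_frame("scene");cv2.imwrite("pics/s4.png",im);np.save("pics/s4.npy",d);crop(im,210,170,410,320,4,"pics/s4c.png")
im,d=grab_frame("top");cv2.imwrite("pics/t4.png",im);np.save("pics/t4.npy",d)
E
```

```text
clock: 15.42
position: [0.4135, 0.2628, 0.1572]
tcp_rot: [-1.215, 1.2, -1.2]
ft_force: [-0.3, 0.4, -8.2]
gripper_width: 0.02
15.425 [0.41354549 0.26279286 0.15722023] [-0.25502442  0.40657511 -8.24538398] [-0.03192771 -0.13430052  0.01206874] 0.019965821629755364
[[ 1.270e-02  2.000e-04  9.999e-01]
 [-9.999e-01 -0.000e+00  1.270e-02]
 [ 0.000e+00 -1.000e+00  2.000e-04]]
```

View pics/w4.png

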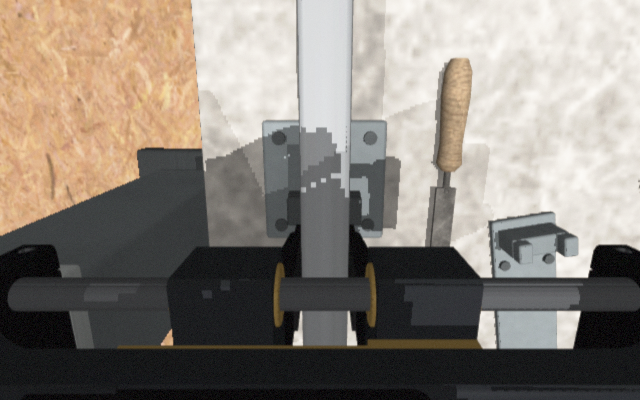

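View pics/s4c.png

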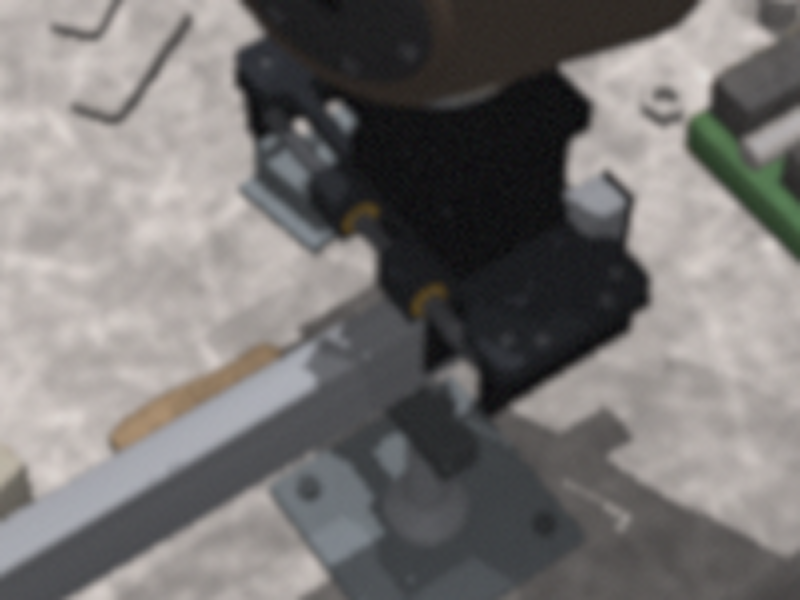

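View pics/t4.png

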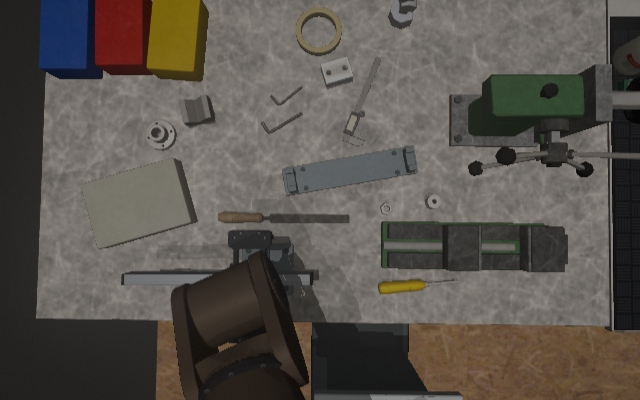

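The wrist view shows the lever over the rest. The plate spans columns 263–384 and rows 120–237, with the saddle under the lever near row 205. I'll compare lever and plate in that same view.

Run:
```python
from h import *
d=np.load("pics/w4.npy");T=np.load("pics/w4T.npy");P=world("wrist",d,T);z=P[...,2]
v,u=np.mgrid[0:400,0:640]
b=(u>240)&(u<410)&(v>105)&(v<245)
Q=P[b&(z>.006)&(z<.015)&(abs(P[...,0]-.413)<.065)&(abs(P[...,1]-.263)<.07)];print("plate",len(Q),cv2.minAreaRect((Q[:,:2]*1000).astype(np.float32)),Q.min(0),Q.max(0))
Q=P[b&(z>.08)&(z<.105)];print("lips",len(Q),Q.mean(0),Q.min(0),Q.max(0))
Q=P[(z>.17)&(z<.21)&(v<230)&(abs(P[...,0]-.4135)<.02)];print("lever",len(Q),cv2.minAreaRect((Q[:,:2]*1000).astype(np.float32)),Q[:,2].mean())
print("leverfit",np.polyfit(Q[:,1],Q[:,0],1),"at .263:",np.polyval(np.polyfit(Q[:,1],Q[:,0],1),.263),"slope",np.polyfit(Q[:,1],Q[:,2],1))
for n in("scene","top"):
    P=world(n,np.load(f"pics/{n[0]}4.npy"));z=P[...,2]
    Q=P[(z>.17)&(z<.21)&(abs(P[...,0]-.4135)<.014)&(P[...,1]>.3)&(P[...,1]<.6)]
    f=np.polyfit(Q[:,1],Q[:,0],1);print(n,len(Q),f,np.polyval(f,.263),Q[:,2].mean(),np.polyfit(Q[:,1],Q[:,2],1),Q[:,1].max())
im=cv2.imread("pics/w4.png");crop(im,240,100,410,250,4,"pics/w4c.png")
```

```text
plate 6791 ((413.5162048339844, 262.4644470214844), (110.3456039428711, 110.0942153930664), 0.8131793141365051) [0.35794962 0.20757556 0.00600886] [0.46937586 0.31815371 0.01499946]
lips 859 [0.41289697 0.26502315 0.09823252] [0.38855446 0.25330044 0.08016698] [0.43859868 0.27347954 0.10246881]
lever 12027 ((412.9064025878906, 325.77569580078125), (20.176366806030273, 85.49005126953125), 0.7163820862770081) 0.19032067332337899
leverfit [-0.01318925  0.41722933] at .263: 0.41376055391951566 slope [0.0008692  0.19003456]
scene 2259 [-0.0084547  0.4106819] 0.4084583112511728 0.18657746650398366 [0.00037295 0.18642632] 0.5024634496560323
top 988 [-0.03679656  0.43040809] 0.42073059809657465 0.18846085926257006 [-0.00145277  0.18908842] 0.504072776316
```

View pics/w4c.png

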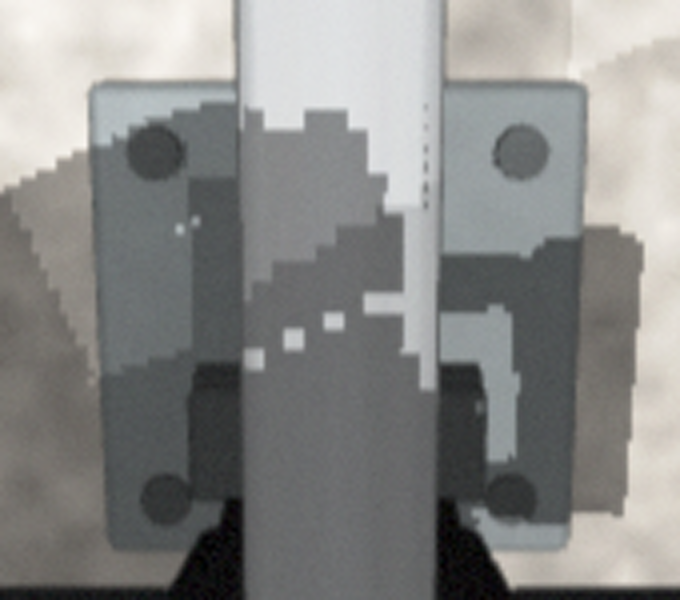

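Saddle centre by wrist is (0.4136, 0.263) and the TCP is at (0.4135, 0.2628). The yaw matches to 0.1°. I'll lower it, slowing near contact.

```bash
python3 -m crank '[[0,0,0,-0.5,0,0,0],[0,0,0,-1.4,0,0,0],[0,0,0,-2.4,0,0,0],[0,0,0,-3.3,0,0,0],[0,0,0,-4,0,0,0],[0,0,0,-4.4,0,0,0],[0,0,0,-4.6,0,0,0],[0,0,0,-4.7,0,0,0],[0,0,0,-4.8,0,0,0],[0,0,0,-4.8,0,0,0]]'; python3 ft.py 4 r
```

```text
clock: 16.82
position: [0.4135, 0.2629, 0.1092]
tcp_rot: [-1.215, 1.2, -1.2]
ft_force: [-0.2, -0.6, -8.2]
gripper_width: 0.0197
clk 17.025 pos [0.4135 0.2628 0.1092] gw 0.0199
F [ 0.19 -0.4  -7.65] [0.26 0.36 0.26] M [-0.021 -0.093 -0.009] [0.014 0.014 0.019] M.n -0.021 M.a -0.093
```

```bash
python3 -m crank '[[0,0,0,-0.05,0,0,0],[0,0,0,-0.1,0,0,0],[0,0,0,-0.15,0,0,0],[0,0,0,-0.2,0,0,0],[0,0,0,-0.25,0,0,0],[0,0,0,-0.25,0,0,0]]'; python3 ft.py 3 r
```

```text
clock: 17.77
position: [0.4135, 0.2629, 0.1071]
tcp_rot: [-1.215, 1.2, -1.2]
ft_force: [-2.5, -1.3, 3.6]
gripper_width: 0.02
clk 17.925 pos [0.4135 0.2628 0.1071] gw 0.0199
F [-3.5  -1.74  5.78] [0.41 0.12 0.21] M [-0.317  0.554  0.005] [0.042 0.011 0.028] M.n -0.317 M.a 0.554
```

```bash
python3 -m crank '[[0,0,0,0.08,0,0,0],[0,0,0,0.08,0,0,0],[2.5,0,0,0.08,0,0,0],[2.5,0,0,0.08,0,0,0],[2.5,0,0,0.08,0,0,0],[2.5,0,0,0.08,0,0,0]]'; python3 ft.py 3 r
python3 - <<'E'
from h import *
P=None
for k in range(2):
    im,d=grab_frame("scene");P=world("scene",d);z=P[...,2]
    Q=P[(z>.125)&(z<.155)&(abs(P[...,0]-.411)<.012)&(P[...,1]>.3)&(P[...,1]<.6)];print(robot.get_state()["clock"],len(Q),np.polyfit(Q[:,1],Q[:,2],1),Q[:,2].mean())
cv2.imwrite("pics/s5.png",im);crop(im,210,170,410,320,4,"pics/s5c.png")
E
```

```text
clock: 18.68
position: [0.4136, 0.2629, 0.1076]
tcp_rot: [-1.215, 1.2, -1.2]
ft_force: [-0.0, -0.3, -0.4]
gripper_width: 0.0248
clk 18.825 pos [0.4135 0.2629 0.1075] gw 0.0248
F [-0.42  0.48  0.73] [0.48 0.05 0.35] M [-0.008 -0.109 -0.004] [0.021 0.012 0.049] M.n -0.008 M.a -0.109
18.875 1889 [-0.00165131  0.13862366] 0.13795410353778934
18.925 1890 [-0.00022161  0.13804987] 0.13795994915124277
```

View pics/s5c.png

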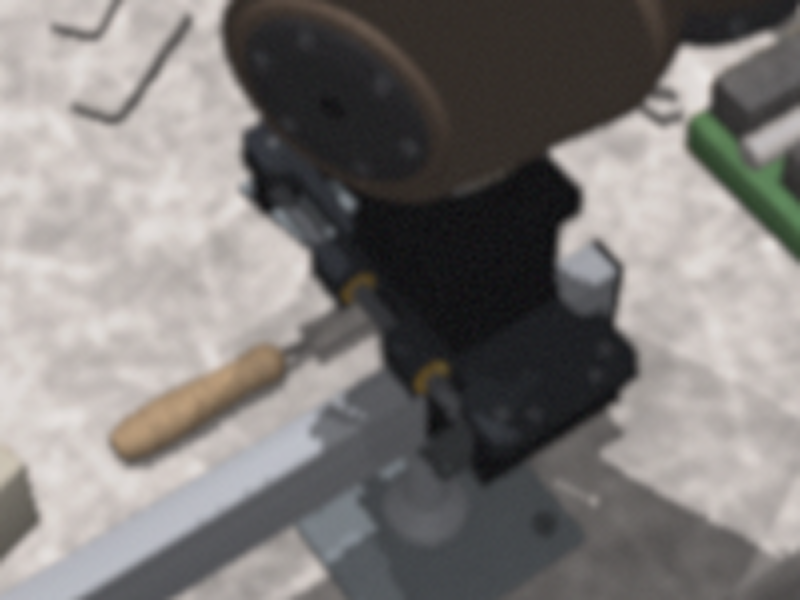

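It's released at 2.5 cm opening, level, with nothing pressing on the tool. I'll open further and withdraw straight up.

```bash
python3 -m crank '[[4.5,0,0,0,0,0,0],[4.5,0,0,0,0,0,0],[4.5,0,0,0,0,0,0],[4.5,0,0,0.5,0,0,0],[4.5,0,0,2,0,0,0],[4.5,0,0,4,0,0,0],[4.5,0,0,7,0,0,0],[4.5,0,0,11,0,0,0],[4.5,0,0,15,0,0,0],[4.5,0,0,18,0,0,0],[4.5,0,0,18,0,0,0],[4.5,8,-15,18,0,0,0],[4.5,8,-15,18,0,0,0],[4.5,8,-15,18,0,0,0],[4.5,8,-15,18,0,0,0]]'
python3 - <<'E'
from h import *
for k in range(2):
    im,d=grab_frame("scene");P=world("scene",d);z=P[...,2]
    Q=P[(z>.125)&(z<.155)&(abs(P[...,0]-.411)<.012)&(P[...,1]>.1)&(P[...,1]<.6)];print(robot.get_state()["clock"],len(Q),np.polyfit(Q[:,1],Q[:,2],1),Q[:,2].mean(),Q[:,1].min(),Q[:,1].max())
cv2.imwrite("pics/s6.png",im)
im,d=grab_frame("top");cv2.imwrite("pics/t6.png",im)
E
```

```text
clock: 20.8
position: [0.4941, 0.1105, 0.2862]
tcp_rot: [-1.215, 1.204, -1.202]
ft_force: [-1.1, 0.4, 0.5]
gripper_width: 0.0453
20.85 2922 [-0.00078429  0.13829406] 0.13802312418453508 0.16238603169435173 0.5025922848382139
20.9 2915 [-0.00079721  0.13833859] 0.1380630123264555 0.16232122493719964 0.5025631519839476
```

View pics/s6.png

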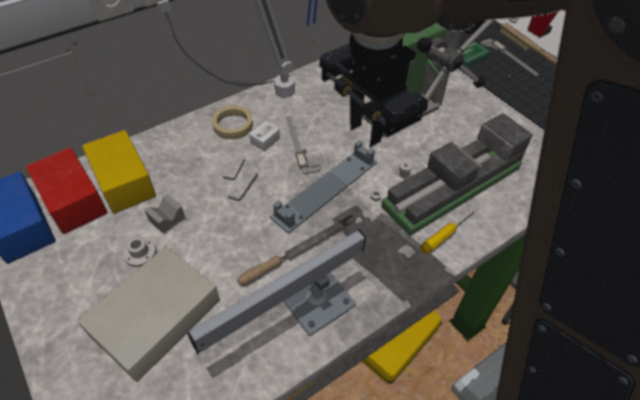

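View pics/t6.png

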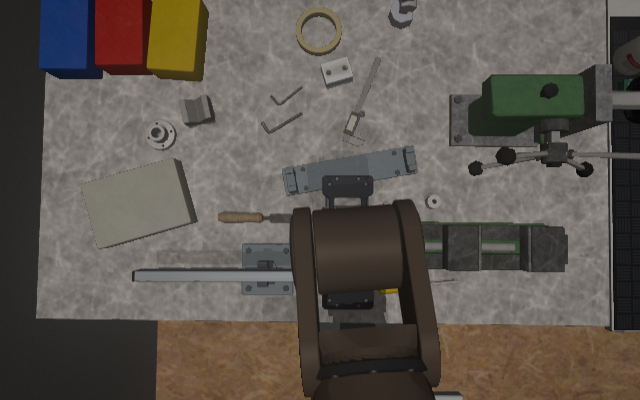

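The scene picture shows the lever lying level from (195,343) to (362,240) across the post, and the other items are where they were. I'll let it settle, check once more and hand in.

```bash
python3 -m crank '[[4.5,0,0,0,0,0,0],[4.5,0,0,0,0,0,0],[4.5,0,0,0,0,0,0],[4.5,0,0,0,0,0,0],[4.5,0,0,0,0,0,0],[4.5,0,0,0,0,0,0],[4.5,0,0,0,0,0,0],[4.5,0,0,0,0,0,0]]'
python3 - <<'E'
from h import *
im,d=grab_frame("scene");P=world("scene",d);z=P[...,2]
Q=P[(z>.125)&(z<.155)&(abs(P[...,0]-.411)<.012)&(P[...,1]>.1)&(P[...,1]<.6)];f=np.polyfit(Q[:,1],Q[:,2],1);print(f,Q[:,1].min(),Q[:,1].max())
if abs(f[0])<.01: print(robot.finish_job())
E
```

```text
clock: 21.95
position: [0.4935, 0.1128, 0.2874]
tcp_rot: [-1.215, 1.2, -1.2]
ft_force: [-0.6, 0.1, 0.8]
gripper_width: 0.0449
[-0.00094     0.13838543] 0.1629095755164353 0.5026136112207099
the job is handed in; nothing more can be done
None
```

The lever arm is lying level and at rest on the saddle alone, and the job was handed in at about 22 s of the 67 s allowed.

- **Finding the balance:** I made three trial lifts of about 3–5 mm, at the middle, 65 mm and 70 mm toward the −y end. At −70 mm the wrist moment matched the unloaded reading, the load was about 7.8 N and the arm hung level, so I carried it from there.
- **Placing:** I lowered it in 0.5 mm steps to contact, so the rest took about 14 N at most in the readings I took (limit 25 N). I then eased off before opening the fingers.
- **Last checks:** One second after I had withdrawn, the arm's slope was about 0.001 rad and its ends had not moved by more than about 0.6 mm. The robot is clear of everything. The other items look unmoved by eye in the camera views, though the robot hid the nut and part of the file and screwdriver in the final top view.
- **Disagreement:** The cameras differed by about 3 mm on where the saddle is. I used the wrist camera, which saw both the lever and the rest; its reading fell between the other two.

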